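# Close up the microscope slide box

## Task

Close up the open slide box on the microscopy bench: with the fingertips push its upright orange retaining flap down until it lies flat over the slides, and only then swing the blue cover over it until it is fully shut, without slamming it. Only push: do not lift the box, tip it or shove it along the bench, and leave the things standing around it alone.

Things in the scene. Friction and masses are not known exactly. Their poses are not given: they have to be found in the camera images.
- slide_box: Loose blue plastic slide box full of glass slides, about 1.4 kg with varying load, open on top: 210 (along its x) x 180 (along its y) x 50 high, walls 6 thick. Origin at the centre of its underside, z up. The cover is hinged along the +x rim, the retaining flap along the inside of the -x wall. The slides fill it to 28 above the underside. It is only held by its friction on the bench.
- cover (a joint): Angle of the cover: 0 = fully shut (lying level on the rim, a hard stop), 1.57 = upright, up to 1.95 = leaning back outward; starts at 1.62 to 1.9. A flat blue plate 210 (from hinge to free edge) x 180 (along the hinge) x 7 thick, 0.25 kg, white inside lining. Stiff friction hinge (0.36 N m, about 1 to 4 N at its outer part): it stays at any angle where it is left and must be pushed all the way.
- cover_hinge (a point): Middle of the cover's hinge line, which runs along the box's y: at (105, 0, 50.5) in the box's frame, on the inner face of the cover (the underside when shut; the outer face lies 7 further). Turns with the cover: its -x points from the hinge to the free edge, its z out of the outer face.
- cover_edge (a point): Middle of the cover's free edge, on the outer face (the face that is uppermost when shut); 210 from the hinge line.
- flap (a joint): Angle of the retaining flap: 0 = folded flat over the slides (a hard stop), 1.57 = upright, up to 1.75; starts at 1.3 to 1.65. An orange plate 140 (from hinge to free edge) x 156 (along the hinge) x 4 thick, 70 g. It folds from the -x wall toward the box's +x. Friction hinge (0.075 N m, under 2 N at its outer part): it stays where it is left. While it stands up it blocks the cover.
- flap_hinge (a point): Middle of the flap's hinge line, along the box's y: at (-97, 0, 36) in the box's frame, on the face that turns to the slides (the other face, pushed on, lies 4 further: 40 above the bench when folded, 10 below the rim). Turns with the flap: its x points from the hinge to the free edge, its z out of the face that is pushed on.
- flap_edge (a point): Middle of the flap's free edge, on the face that is uppermost when folded; 140 from the hinge line.
- oil_bottle: Small amber dropper bottle with black cap, diameter 34, height 75; stands close beside the slide box. Loose; leave it alone. Origin at the centre of its underside.
- coverslip_box: Clear plastic box of cover slips, 55 x 55 x 30; stands close beside the slide box. Loose; leave it alone. Origin at the centre of its underside.
- marker: White marker pen with blue cap, 135 long, about 15 thick, lying close to the slide box. Loose; leave it alone. Origin at the centre of its underside.
- mouse: Black computer mouse, about 85 x 60 x 36. Loose; leave it alone. Origin at the centre of its underside.
- beaker: Glass beaker, diameter 70, height 90. Loose; leave it alone. Origin at the centre of its underside.
- stain_jar: Amber glass jar with white cap, diameter 56, height 85. Loose; leave it alone. Origin at the centre of its underside.

How it is judged:
On the way, in this order (a step that is already met when the one before it is completed fails the run):
1. the flap lies folded flat (within 0.1 rad) while the cover is still standing open (above 1.2 rad) (value of joint flap below 0.1 rad and value of joint cover above 1.2 rad), for 0.2 s.
2. the cover is fully shut (within 0.05 rad) over the folded flap (value of joint cover below 0.05 rad and value of joint flap below 0.1 rad), for 0.2 s.
At the end, for the whole second after the job is handed in: The cover is shut to within 0.05 rad (about 10 mm at its edge) and at rest, the flap under it is flat to within 0.1 rad, the box stands level on the bench within 40 mm of where it started, and each of the things around it is within 30 mm of its start (all of step 2 and velocity of joint cover between -0.05 and 0.05 rad/s and linear speed of slide_box below 0.01 m/s and height (world z) of slide_box below 0.005 m and angle between slide_box's own z axis and vertical below 0.05 rad and distance of slide_box from where it was at the start of the episode below 0.04 m and distance of each of oil_bottle, coverslip_box, marker, mouse, beaker, stain_jar from where it was at the start of the episode below 0.03 m); the robot touches nothing.
It fails at once if the cover is brought below 1.0 rad while the flap still stands (above 0.3 rad) (value of joint cover below 1 rad and value of joint flap above 0.3 rad).
It fails at once if the cover is slammed (faster than 2.5 rad/s in its last 0.4 rad) (value of joint cover below 0.4 rad and velocity of joint cover below -2.5 rad/s).
It fails at once if the box is lifted (15 mm) or tipped (0.15 rad) (height (world z) of slide_box above 0.015 m or angle between slide_box's own z axis and vertical above 0.15 rad).
It fails at once if the box is shoved more than 40 mm along the bench (distance of slide_box from where it was at the start of the episode above 0.04 m).
It fails at once if one of the things around the box is moved more than 30 mm, lifted or tipped over (distance of any of oil_bottle, coverslip_box, marker, mouse, beaker, stain_jar from where it was at the start of the episode above 0.03 m or angle between any of oil_bottle, coverslip_box, mouse, beaker, stain_jar's own z axis and vertical above 0.5 rad).
It also fails if it takes over 61 s, if anything falls off the work surface, if the arm or the gripper's body presses on something with over 40 N, if the wrist force passes 120 N, or if a joint passes its speed limit or range.

## Robot

A 6-joint arm with a two-finger parallel gripper is mounted at the origin on the work surface. World frame = base frame: x ahead of the robot, y to its left, z up, the work surface at z = 0. Lengths are in m, angles in rad, forces in N, time in s.
With the tool pointing down it reaches from about 0.375 to 0.975 m from the base axis. Payload 3.8 kg.
Tool frame: the origin (TCP) lies on the centre line of the jaws, within the pads' length; the fingertips stand 14 mm ahead of it and the grasp point (between the pads) lies 5 mm behind it; z points along the fingers, y is the line along which they close (so a half turn about z gives the same grasp; the last joint's range is limited). The gripper opens to 88 mm and grips with 3 to 60 N. Pads are 18 mm wide; open, the fingers measure 123 mm over their backs; the gripper's body (75 mm by 187 mm) begins 45 mm behind the grasp point.
Start: joints at [-1.144, 0.264, 1.604, -0, 1.274, -0.037], TCP at [0.302, -0.604, 0.253] pointing down, gripper open.
Joint ranges: [-2.63, 2.63], [-0.94, 2.18], [0.31, 2.57], [-1.31, 4.45], [0, 2.66], [-2.55, 2.55]. Speed limits (rad/s): [2.57, 2.57, 3.14, 3.14, 3.14, 3.14].

## Interface

Orientations are given as a unit quaternion [w, x, y, z].
In Python, from station import readout, viewer, workorder gives the robot as it stands.
- The arm moves only by the shell command python3 -m inch 'ROWS' [OPENING] [FORCE]. ROWS is a JSON object of lists of equal length, an entry for each row: "translation": the shift along the tool's x, y, z in mm, a list of three; "turn": the turn about the tool's z in degrees. A call has 1 to 20 rows; each row shifts and turns the commanded pose from where the row before left it, along the tool's axes as they then stand; what a row does not reach is not made up. A row lasts 1/8 s, in which the tool goes at most 62.5 mm and 10.7 degrees, less where a joint would pass 70% of its speed; a pose out of reach is approached as far as the arm can. A call with a gripper value outside its range is refused whole. OPENING is the closure in counts, from 0 (fully open) to 255 (shut), set as the call begins (- or left out, the last holds). The fingers move at their own pace and stop on an object; FORCE is the grip in N (left out, the last holds). Time passes only in rows, so rows that do not move let the fingers close. It gives the time, the measured TCP pose, the force, the opening and the grip force at its end, in the units of the state.
- readout.sense(): the state, without advancing time (a new reading comes with each control period).
- viewer.camera(name): name is "scene" or "top"; returns the picture (420x560x3 uint8, red, green, blue); there is no depth.
- viewer.get_calibration(name): a dict with "fx", "fy", "cx", "cy" (pixels), "k1" (the pictures are not rectified: a ray, as slopes to the right and down, at radius r is drawn at 1 + k1 r^2 times it, then the intrinsics apply), "R" (3x3) and "t" (3): a world point X has camera coordinates R X + t. Camera axes: x right, y down, z forward; pixel columns grow to the right and rows downward; lengths in m; the calibration is good to about 2 mm. A picture is of the moment at which its call begins. get_calibration takes no time and is no camera call.
- workorder.sign_off(): hands the job in; it is judged then, once.
The state is a dict: "clock": time; "joint_positions": joint angles; "qvel": joint speeds; "tau": joint torques, N m; "ee_pos": TCP position; "orientation": TCP orientation; "contact_force": force on the tool from outside, world axes, zero at the start; "torque": the same for the moment, N m; "gripper_width": finger opening in m; "grip_force": force on a finger pad.
Only numpy, scipy, OpenCV 4.12 (cv2) and the standard library are available. Lean on these libraries where they do the work, as an engineer would, in place of code of your own. Each camera call takes 0.05 s, during which the arm holds its last target. There are 200 camera calls.

## Working session

There is one attempt and no reset: what is moved stays moved. The work goes in short steps, Python scripts to look and compute and a shell command to move; the robot and the scene stay as the last step left them, time stands still between calls to the robot, and variables do not carry over. Pictures are saved under pics/ and viewed, at most 10 in all, crops included, and the job is handed in when it is done.

```bash
ls; mkdir -p pics; python3 - <<'E'
from station import readout, viewer, workorder
import cv2
print(readout.sense())
for n in("scene","top"):
    im=viewer.camera(n); cv2.imwrite(f"pics/{n}0.png",im[:,:,::-1]); print(n,viewer.get_calibration(n))
E
```

```text
pics
{'clock': 0.0, 'joint_positions': array([-1.14392517e+00,  2.64733458e-01,  1.60535745e+00, -2.21756476e-07,
        1.27369856e+00, -3.69043218e-02]), 'qvel': array([ 0.00159656,  0.00054218, -0.00138837,  0.00116598,  0.00215586,
        0.0012633 ]), 'tau': array([-8.07740489e-04, -5.02116501e+01, -3.56877780e+01,  7.26762903e-02,
        2.95465020e-02, -1.61579096e-04]), 'ee_pos': array([ 0.30166264, -0.60308759,  0.25141018]), 'orientation': array([-1.07757633e-03,  9.73233703e-01,  2.29815040e-01, -2.12921362e-04]), 'contact_force': array([0.81691149, 0.69127608, 0.41476497]), 'torque': array([-0.03927919,  0.03392508, -0.01944083]), 'grip_force': 0.0, 'gripper_width': 0.08758465824510737}
scene {'fx': 427.86849586430725, 'fy': 427.86849586430725, 'cx': 278.4762381748248, 'cy': 201.27291279242502, 'k1': -0.011842658949113138, 'R': array([[ 0.01042887,  0.99973521, -0.02051196],
       [ 0.68727457, -0.0220663 , -0.72606249],
       [-0.72632286, -0.00652534, -0.68732272]]), 't': array([ 0.01943317, -0.33571634,  1.54107429])}
top {'fx': 420.5336335891576, 'fy': 420.5336335891576, 'cx': 276.2890530124041, 'cy': 204.07505762659906, 'k1': -0.014139151066012282, 'R': array([[-0.0111589 , -0.99974065, -0.01985228],
       [-0.99673531,  0.01270863, -0.07973209],
       [ 0.07996371,  0.01889775, -0.99661862]]), 't': array([0.00238485, 0.55339714, 1.10089187])}
```

View pics/scene0.png

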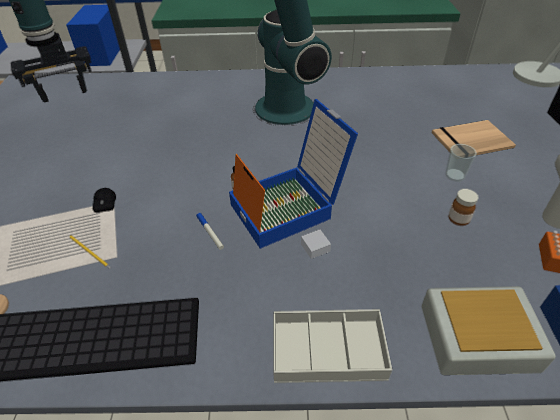

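View pics/top0.png

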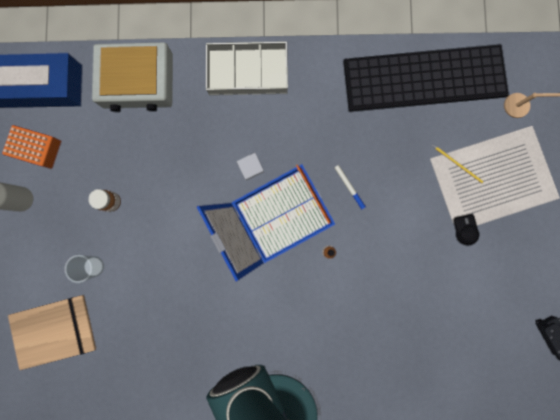

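```bash
cat > h.py <<'E'
import numpy as np,cv2
from station import readout, viewer
def ray(n,px):
    c=viewer.get_calibration(n);K=np.array([[c['fx'],0,c['cx']],[0,c['fy'],c['cy']],[0,0,1]])
    u=cv2.undistortPoints(np.array([[px]],float),K,np.array([c['k1'],0,0,0.]))[0,0]
    R=np.array(c['R']);return -R.T@c['t'],R.T@np.array([u[0],u[1],1])
def onz(n,px,z):
    o,d=ray(n,px);return o+d*(z-o[2])/d[2]
def two(a,b):
    (o,d),(p,e)=ray("top",a),ray("scene",b)
    s=np.linalg.lstsq(np.c_[d,-e],p-o,rcond=None)[0]
    A,B=o+d*s[0],p+e*s[1];return (A+B)/2,np.linalg.norm(A-B)
def proj(n,X):
    c=viewer.get_calibration(n);K=np.array([[c['fx'],0,c['cx']],[0,c['fy'],c['cy']],[0,0,1]])
    return cv2.projectPoints(np.array(X,float).reshape(-1,3),cv2.Rodrigues(np.array(c['R']))[0],np.array(c['t']),K,np.array([c['k1'],0,0,0.]))[0][:,0]
E
python3 - <<'E'
import cv2
t=cv2.imread('pics/top0.png')[155:290,185:375];s=cv2.imread('pics/scene0.png')[90:260,190:370]
cv2.imwrite('pics/tc.png',cv2.resize(t,None,fx=4,fy=4,interpolation=2)[:600,:800]);cv2.imwrite('pics/sc.png',cv2.resize(s,None,fx=3.5,fy=3.5,interpolation=2)[:600])
E
```

```text
(no output)
```

View pics/tc.png

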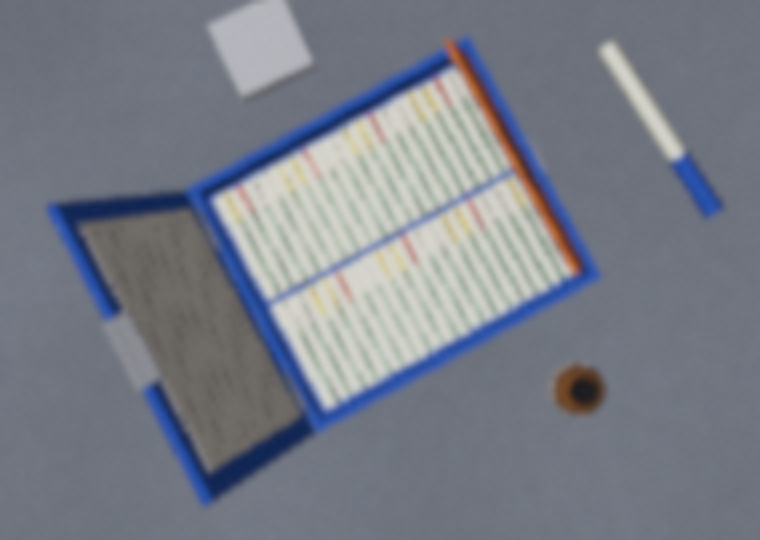

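View pics/sc.png

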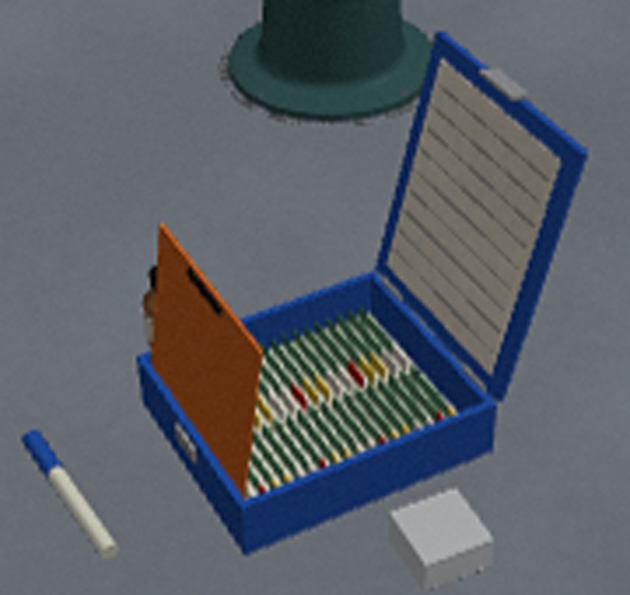

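```bash
python3 - <<'E'
from h import *
T=lambda x,y:(x/4+184.6,y/4+154.6); S=lambda x,y:(x/3.5+189.6,y/3.5+89.6)
np.set_printoptions(precision=4,suppress=True)
P={'Hf':((190,193),(493,405)),'Hn':((318,430),(375,275)),'Ff':((472,40),(246,503)),'Fn':((597,275),(142,360))}
W={}
for k,(a,b) in P.items():
    W[k]=onz("top",T(*a),.05);print(k,W[k],two(T(*a),S(*b)))
for k,a,b in [('coverfar',(50,206),(585,155)),('covernear',(205,502),(440,33)),('flapfar',(450,42),(262,350)),('flapnear',(578,270),(162,225))]:
    W[k],e=two(T(*a),S(*b));print(k,W[k],e)
c=np.mean([W[k] for k in P],axis=0);x=W['Hf']+W['Hn']-W['Ff']-W['Fn'];x[2]=0;print('len',np.linalg.norm(x)/2,np.linalg.norm(W['Hf']-W['Hn']),np.linalg.norm(W['Ff']-W['Fn']))
x/=np.linalg.norm(x);y=np.array([-x[1],x[0],0]);print('c',c,'yaw',np.degrees(np.arctan2(x[1],x[0])))
for k in W:d=W[k]-c;print(k,d@x,d@y,W[k][2])
for n,p,z in [('bottle cap',(585,390),.075),('slip',(260,45),.03),('mk1',(607,48),.01),('mk2',(712,212),.01)]:
    q=onz("top",T(*p),z);d=q-c;print(n,q,d@x,d@y)
E
```

```text
Hf [0.5558 0.1106 0.05  ] (array([0.5561, 0.1105, 0.0464]), np.float64(0.0010553195986153375))
Hn [0.4015 0.0283 0.05  ] (array([0.4013, 0.0289, 0.0463]), np.float64(0.0008046494753238784))
Ff [ 0.6541 -0.0749  0.05  ] (array([ 0.6536, -0.0724,  0.0521]), np.float64(0.004782555912690606))
Fn [ 0.4992 -0.1532  0.05  ] (array([ 0.4993, -0.1533,  0.0474]), np.float64(0.0002918594265176449))
coverfar [0.5329 0.1601 0.2502] 0.0007743619438031793
covernear [0.3761 0.0771 0.2518] 0.0018935486813628827
flapfar [ 0.6315 -0.0553  0.1733] 0.0024494981622370207
flapnear [ 0.4981 -0.1272  0.1747] 0.0011602359857477286
len 0.20800413826686187 0.17485958848845512 0.17352133881642265
c [ 0.5276 -0.0223  0.05  ] yaw 118.09598564635111
Hf 0.10393484170604483 -0.08742976839761721 0.050000000000000044
Hn 0.10406929656081697 0.08742976839761706 0.050000000000000044
Ff -0.10592196442510536 -0.08673942447486006 0.050000000000000044
Fn -0.10208217384175657 0.08673942447485995 0.050000000000000044
coverfar 0.15848192554615648 -0.09053036604770258 0.25019345475574206
covernear 0.1590350267105816 0.08692007604742688 0.2518433759999749
flapfar -0.07801615828977379 -0.07609036731455082 0.17327300800804668
flapnear -0.07863285024472699 0.07547446369483052 0.17474029820912979
bottle cap [ 0.4262 -0.1412  0.075 ] -0.05708245643224759 0.14548595918261822
slip [0.6562 0.0659 0.03  ] 0.017220271902036066 -0.15495563771513174
mk1 [ 0.6542 -0.168   0.01  ] -0.18819608878078686 -0.04302533635421896
mk2 [ 0.5419 -0.2359  0.01  ] -0.19518242499291222 0.08805183116493044
```

```bash
python3 -m inch '{"translation":[[0,0,0],[0,0,0],[0,0,0],[0,0,0],[0,0,0],[0,0,0],[0,0,0],[0,0,0],[0,0,0]],"turn":[-10.2,-10.2,-10.2,-10.2,-10.2,-10.2,-10.2,-10.2,-9.9]}' 255 20
cat >> h.py <<'E'
def box(p=None):
    from scipy.spatial.transform import Rotation as Ro
    s=readout.sense();a=np.radians(118.1);d=s['ee_pos']-[.5276,-.0223,0];q=s['orientation']
    tx=Ro.from_quat([q[1],q[2],q[3],q[0]]).as_matrix()[:,0]
    print('t %.2f box x %.1f y %.1f tip z %.1f mm'%(s['clock'],*(1e3*np.array([d[0]*np.cos(a)+d[1]*np.sin(a),-d[0]*np.sin(a)+d[1]*np.cos(a),d[2]-.014]))),'toolx yaw',np.degrees(np.arctan2(tx[1],tx[0])).round(2),'F',s['contact_force'].round(1),'w',round(s['gripper_width'],4))
E
python3 -c "from h import *;box()"
```

```text
clock: 1.23
ee_pos: [0.3018, -0.6033, 0.252]
orientation: [-0.001, 0.512, 0.859, 0.0]
contact_force: [0.5, 0.7, -0.3]
gripper_width: 0.001
grip_force: 0.0
t 1.23 box x -406.2 y 472.9 tip z 238.0 mm toolx yaw 118.4 F [ 0.5  0.7 -0.3] w 0.001
```

```bash
python3 -m inch '{"translation":[[26,47,0],[26,47,0],[26,47,0],[26,47,0],[26,47,0],[26,47,0],[26,47,0],[26,47,0],[26,47,0],[26,48,0],[0,0,0],[0,0,0]],"turn":[0,0,0,0,0,0,0,0,0,0,0,0]}'
python3 - <<'E'
from h import *;box();cv2.imwrite('pics/s1.png',viewer.camera('scene')[:,:,::-1])
E
```

```text
clock: 2.72
ee_pos: [0.5947, -0.1527, 0.2521]
orientation: [-0.001, 0.514, 0.858, -0.0]
contact_force: [-0.1, 1.0, -0.3]
gripper_width: 0.0
grip_force: 0.0
t 2.73 box x -146.6 y 2.2 tip z 238.1 mm toolx yaw 118.13 F [-0.1  1.  -0.3] w 0.0
```

View pics/s1.png

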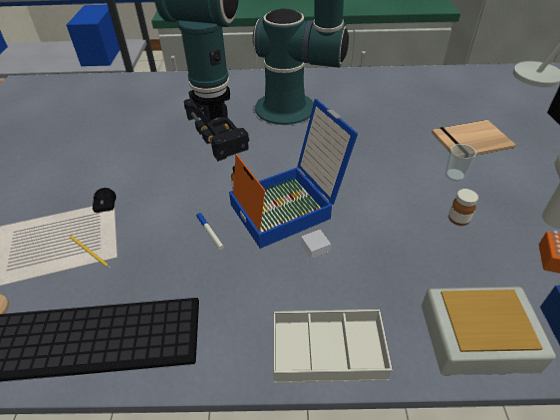

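```bash
python3 -m inch '{"translation":[[0,0,24],[0,0,24],[0,0,25],[0,0,24],[12,0,0],[12,0,0],[13,0,0],[14,0,1],[13,0,2],[13,0,4],[13,0,5],[11,0,7],[11,0,9],[9,0,10],[9,0,11]],"turn":[0,0,0,0,0,0,0,0,0,0,0,0,0,0,0]}'
python3 -c "from h import *;box()"
python3 -m inch '{"translation":[[6,0,12],[6,0,13],[2,0,13],[2,0,12],[0,0,2],[0,0,1],[0,0,0],[0,0,0]],"turn":[0,0,0,0,0,0,0,0]}'
python3 - <<'E'
from h import *;box();cv2.imwrite('pics/s2.png',viewer.camera('scene')[:,:,::-1])
E
```

```text
clock: 4.65
ee_pos: [0.5336, -0.0375, 0.1058]
orientation: [-0.0, 0.514, 0.857, -0.0]
contact_force: [2.4, -0.2, 0.3]
gripper_width: 0.0003
grip_force: 0.2
t 4.65 box x -16.2 y 1.8 tip z 91.8 mm toolx yaw 118.07 F [ 2.4 -0.2  0.3] w 0.0003
clock: 5.65
ee_pos: [0.526, -0.0236, 0.0543]
orientation: [-0.001, 0.515, 0.857, -0.0]
contact_force: [-4.6, 2.3, 8.3]
gripper_width: 0.0005
grip_force: 4.1
t 5.65 box x -0.4 y 2.0 tip z 40.3 mm toolx yaw 118.05 F [-4.6  2.3  8.3] w 0.0005
```

View pics/s2.png

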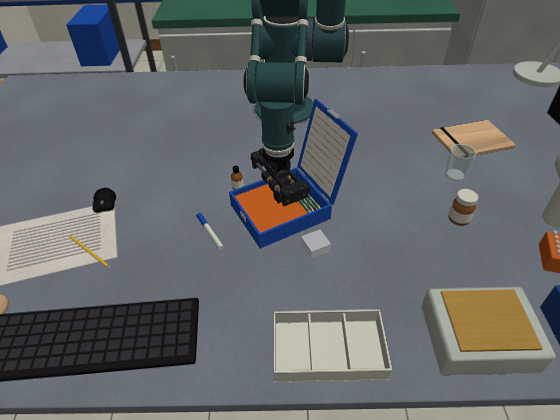

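```bash
python3 -m inch '{"translation":[[0,0,-10],[0,0,-30],[0,0,-50],[0,0,-50],[0,0,-50],[0,0,-50],[0,0,-15],[20,0,0],[40,0,0],[40,0,0],[40,0,0],[40,0,0],[35,0,0],[0,0,0]],"turn":[0,0,0,0,0,0,0,0,0,0,0,0,0,0]}'
python3 - <<'E'
from h import *;box();cv2.imwrite('pics/s3.png',viewer.camera('scene')[:,:,::-1])
E
```

```text
clock: 7.45
ee_pos: [0.4224, 0.1675, 0.3058]
orientation: [-0.002, 0.513, 0.859, -0.002]
contact_force: [0.2, -0.4, -0.2]
gripper_width: 0.0002
grip_force: 0.0
t 7.45 box x 217.0 y 3.4 tip z 291.8 mm toolx yaw 118.31 F [ 0.2 -0.4 -0.2] w 0.0002
```

View pics/s3.png

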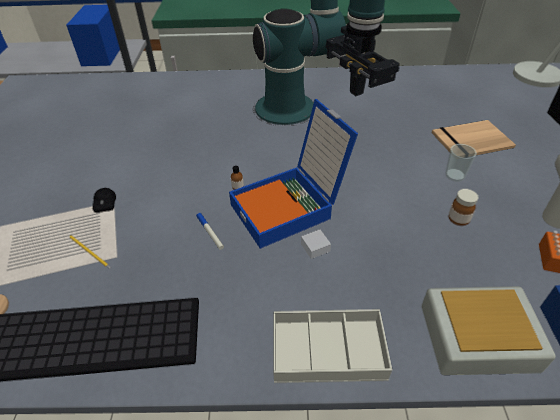

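```bash
python3 -m inch '{"translation":[[0,0,20],[0,0,21],[0,0,21],[-14,0,0],[-14,0,0],[-14,0,0],[-14,0,0],[-14,0,0],[-14,0,0],[-12,0,0],[-16,0,1],[-16,0,2],[-15,0,2],[-15,0,4],[-15,0,5],[-14,0,7],[0,0,0]],"turn":[0,0,0,0,0,0,0,0,0,0,0,0,0,0,0,0,0]}'
python3 - <<'E'
from h import *;box();cv2.imwrite('pics/s4.png',viewer.camera('scene')[:,:,::-1])
E
```

```text
clock: 9.62
ee_pos: [0.5135, -0.0003, 0.2248]
orientation: [-0.0, 0.515, 0.857, -0.001]
contact_force: [0.2, -0.1, 0.1]
gripper_width: 0.0005
grip_force: 0.0
t 9.62 box x 26.1 y 2.1 tip z 210.8 mm toolx yaw 118.0 F [ 0.2 -0.1  0.1] w 0.0005
```

View pics/s4.png

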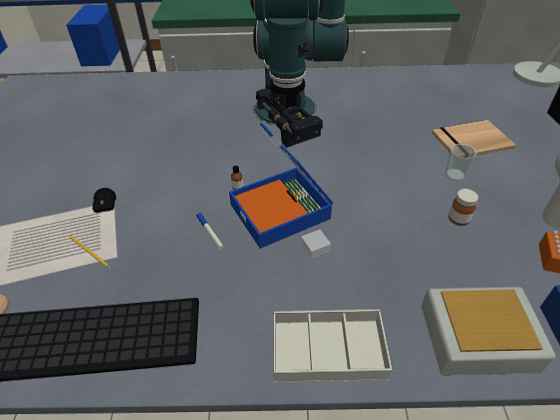

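```bash
python3 -m inch '{"translation":[[-13,0,8],[-11,0,10],[-10,0,10],[-11,0,11],[-10,0,12],[-9,0,13],[-8,0,14],[-7,0,14],[-5,0,15],[-4,0,12],[-2,0,12],[-1,0,12],[-1,0,11],[0,0,2],[0,0,1],[0,0,0],[0,0,0],[0,0,0]],"turn":[0,0,0,0,0,0,0,0,0,0,0,0,0,0,0,0,0,0]}'
python3 - <<'E'
from h import *;box();cv2.imwrite('pics/s5.png',viewer.camera('scene')[:,:,::-1])
E
```

```text
clock: 11.92
ee_pos: [0.5566, -0.0801, 0.0717]
orientation: [-0.0, 0.514, 0.858, -0.0]
contact_force: [-9.5, 1.8, 21.8]
gripper_width: 0.0004
grip_force: 10.9
t 11.93 box x -64.7 y 1.6 tip z 57.7 mm toolx yaw 118.09 F [-9.5  1.8 21.8] w 0.0004
```

View pics/s5.png

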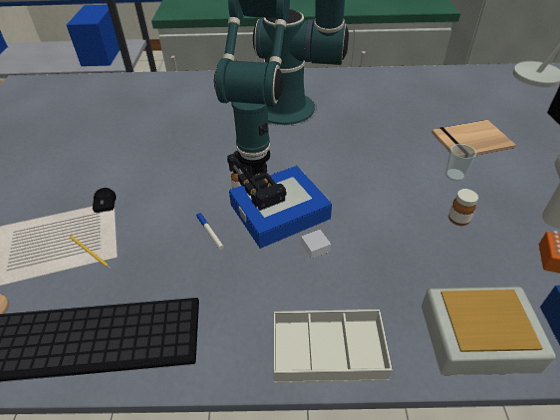

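Cover is shut: tip at 57.7 mm, the height of the cover's outer face, with 22 N on the stop. The box is still at (230–330, 170–240). Now lifting off.

```bash
python3 -m inch '{"translation":[[0,0,-4],[0,0,-10],[0,0,-30],[0,0,-50],[0,0,-50],[0,0,-40],[0,0,0],[0,0,0],[0,0,0],[0,0,0]],"turn":[0,0,0,0,0,0,0,0,0,0]}'
python3 - <<'E'
from h import *;box();cv2.imwrite('pics/s6.png',cv2.resize(viewer.camera('scene')[90:270,180:370,::-1],None,fx=3.3,fy=3.3))
E
```

```text
clock: 13.22
ee_pos: [0.5557, -0.0801, 0.2509]
orientation: [-0.001, 0.514, 0.857, -0.001]
contact_force: [0.3, -0.8, -0.5]
gripper_width: 0.0007
grip_force: 0.0
t 13.22 box x -64.2 y 2.4 tip z 236.9 mm toolx yaw 118.07 F [ 0.3 -0.8 -0.5] w 0.0007
```

View pics/s6.png

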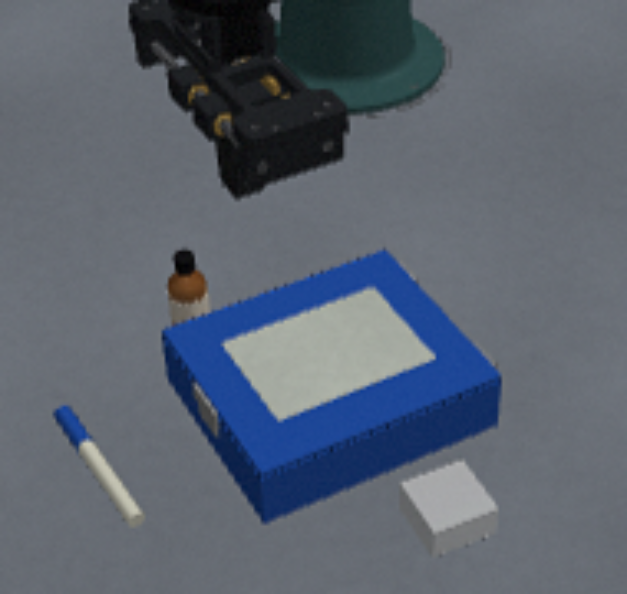

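The crop shows the cover lying flush on the rim (corners near (165,335), (385,250), (500,380), (265,510)). The bottle, marker and coverslip box are in place, and the gripper is clear.

```bash
python3 -c "from station import workorder;print(workorder.sign_off())"
```

```text
the job is handed in; nothing more can be done
None
```

I folded the flap flat, then shut the cover over it; in the last picture the box and the things around it stood where they started, and I handed the job in at about 13 s of the 61 s allowed (no verdict was returned).

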